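# Bed the window cell into the beam-check fixture

## Task

Stand the steel window cell on the bed of the beam-check fixture with its clear panes facing the bulb and the sensor, and press it against the long fence for a moment, still well short of the shoulder block. Then, keeping it against the fence, slide it towards the bulb until it meets the shoulder and press it there for a moment too; each press firm but gentle, about 8 N, never 20 N, because the panes are thin. Leave it standing free, flush against both, with the other things on the counter left where they are.

Things in the scene. Friction and masses are not known exactly. Their poses are not given: they have to be found in the camera images.
- fixture: Beam-check fixture, fixed to the counter; place varies, yaw within 0.35 rad of 0. Origin: centre of its underside, z up. Aluminium bed plate 120 (x) by 340 (y) by 12 mm thick; the cell is to stand on its top, z = 12 mm. The light path runs along its y axis at x = 0, z = 52 mm, from bulb to sensor. Offsets in the entries below are in this fixture's frame, heights above the counter.
- fence_mid (a point): Middle of the top edge of the fence's face, at fixture x = 18, y = -25, z = 44 mm. The fence is a rigid grey bar along y on the +x side of the light path; its flat face looks to -x and runs from y = -110 to +60 mm. Seated against it, the cell's centre is at fixture x = 0.
- beam_mid (a point): Point of the light path at fixture x = 0, y = 0, z = 52 mm. The shoulder is a rigid steel block on the bed beyond it, 35 mm wide in x about x = 0, 16 mm thick, top at z = 34 mm. Its flat face looks to -y, square to the fence. It is clamped with this face anywhere from y = +2 to +22 mm; where is not measured: find it by feel.
- bulb (a point): Tip of the frosted bulb (38 mm thick) at fixture x = 0, y = 88, z = 52 mm. It sticks out towards -y from an upright white twist-socket panel, y = 151 to 165 mm, 120 mm wide, top at z = 100 mm. Between bulb and cell stand the shoulder and, at x = -40 mm beside it, its black clamp screw (top at z = 30 mm).
- sensor (a point): Middle of the sensor's round opening at fixture x = 0, y = -142, z = 52 mm, in a grey block 44 mm wide, 26 mm deep, top at z = 76 mm. The bed is free from here to the shoulder.
- cell: Loose upright steel block 36 x 36 x 80 mm, 0.16-0.26 kg, standing on the counter. Origin: centre of its underside, z up. Clear glass panes (26 wide, 28 high, centred 40 mm up) in its +y and -y faces; its +x and -x faces are solid. A dark line across its top runs from pane to pane. Same when turned half round. Grip the cap, 54-80 mm up, by any two faces. Starts with yaw 0.5 to 2.6 rad.
- hexkey: Steel hex key lying on the counter, 8 mm thick, 108 mm long with a 34 mm short arm; origin near the middle of the long arm. Leave alone.
- fob: Chunky blue plastic override key fob lying on the counter, 80 by 34 by 14 mm; origin on its underside at the middle of its body. Leave alone.
- hinge: Tarnished brass hinge knuckle with its leaf, lying on the counter, 41 by 40 by 12 mm; origin on its underside below the knuckle. Leave alone.
Not all that is in view belongs to the job. There is more than one size of the cell; the one meant has the size given above.

How it is judged:
By the outcome, as a careful person would: the job done as asked, in the order asked, and still so for the second after the job is handed in, with the robot touching nothing.
It also fails if it takes over 64 s, if anything falls off the work surface, if the arm or the gripper's body presses on something with over 40 N, if the wrist force passes 120 N, or if a joint passes its speed limit or range.

## Robot

A 6-joint arm with a two-finger parallel gripper is mounted at the origin on the work surface. World frame = base frame: x ahead of the robot, y to its left, z up, the work surface at z = 0. Lengths are in mm, angles in rad, forces in N, time in s.
With the tool pointing down it reaches from about 400 to 925 mm from the base axis. Payload 12.5 kg.
Tool frame: the origin (TCP) lies midway between the tips of the shut fingers; the grasp point (between the pads) lies 19 mm behind it (env.tcp_to_grasp is the distance from the TCP to the grasp point, in mm); z points along the fingers, y is the line along which they close (so a half turn about z gives the same grasp; the last joint's range is limited). The gripper opens to 95 mm and grips with 3 to 60 N. Pads are 20 mm wide; open, the fingers measure 119 mm over their backs; the gripper's body (75 mm by 180 mm) begins 59 mm behind the grasp point.
Start: joints at [-1.418, 0.491, 1.559, -0, 1.092, -0.106], TCP at [159.973, -604.2, 193.861] pointing down, gripper open.
Joint ranges: [-3.1, 3.1], [-0.84, 2.19], [0.05, 2.79], [-1.13, 4.28], [0.06, 2.93], [-2.69, 2.69]. Speed limits (rad/s): [2.22, 2.22, 2.79, 3.14, 3.14, 3.14].

## Interface

Orientations are given as [roll, pitch, yaw] about the fixed x, y, z axes, in that order (R = Rz(yaw) Ry(pitch) Rx(roll)).
In Python, from cell import env gives the robot as it stands. The module is installed in compiled form; this text tells all that it offers.
- The arm moves only by the tool step_arm, never from a script. Its argument "plan" is a list that holds one entry, the list of rows, each a list of 5 numbers: the shift along the tool's x, y, z in mm, then the turn about the tool's z in degrees, then the opening, from -1 (shut) to 1 (fully open). A call has 1 to 8 rows; each row is the pose to reach, as a shift and turn from the pose commanded when the call began, along the tool's axes at that moment; what a row does not reach only later rows make up. A row lasts 1/12 s, in which the tool goes at most 41.7 mm and 7.16 degrees, less where a joint would pass 70% of its speed; a pose out of reach is approached as far as the arm can. A call with a gripper value outside its range is refused whole. The fingers move at their own pace and stop on an object; the grip force is fixed at half the most. Time passes only in rows, so rows that repeat a pose let the fingers close. It gives the time, the measured TCP pose, the force, the opening and the grip force at its end, in the units of the state.
- env.state(): the state, without advancing time (a new reading comes with each control period).
- env.read_camera(name): name is "side" or "top" or "wrist"; returns the picture (480x640x3 uint8, blue, green, red); there is no depth.
- env.get_calibration(name): a dict with "K" (3x3 intrinsics, pixels), "extrinsics" (4x4, takes a point from world to camera coordinates). Camera axes: x right, y up, looking along -z (the intrinsics and any distortion apply to the point x, -y, -z); pixel columns grow to the right and rows downward; lengths in mm; the calibration is good to about 2 mm. The wrist camera is an equidistant fisheye: a pixel r from the principal point sees the ray r / f radians off the axis. A picture is of the moment at which its call begins: read the wrist's pose just before it. get_calibration takes no time and is no camera call; for the wrist camera it gives the pose at the moment of the call.
- env.job_done(): hands the job in; it is judged then, once.
The state is a dict: "t": time; "joints": joint angles; "qvel": joint speeds; "tau": joint torques, N m; "eef_pos": TCP position; "tcp_rot": TCP orientation; "ft_force": force on the tool from outside, world axes, zero at the start; "moment": the same for the moment, N m; "opening": opening from 0.0 (shut) to 1.0 (fully open); "grip_force": force on a finger pad.
Only numpy, scipy, OpenCV 4.12 (cv2) and the standard library are available. Lean on these libraries where they do the work, as an engineer would, in place of code of your own. Each camera call takes 0.05 s, during which the arm holds its last target. There are 200 camera calls.

## Working session

There is one attempt and no reset: what is moved stays moved. The work goes in short steps, Python scripts to look and compute and a tool call to move; the robot and the scene stay as the last step left them, time stands still between calls to the robot, and variables do not carry over. Pictures are saved under pics/ and viewed, at most 10 in all, crops included, and the job is handed in when it is done.

Besides the shell and the picture viewer there is one more tool, called after ">>>" by a JSON object that holds its "api" and its "payload", one argument or row to a line. step_arm: Moves the arm, as the interface text tells. Its arguments: {"type":"object","properties":{"plan":{"type":"array"}},"required":["plan"]}

```bash
mkdir -p pics
cat > h.py <<'E'
import numpy as np, cv2
from cell import env
def save(n,f): 
    im=env.read_camera(n); cv2.imwrite(f,im); return im
def ray(cal,u,v,fish=False):
    K=np.array(cal["K"]);E=np.array(cal["extrinsics"])
    x=(u-K[0,2])/K[0,0];y=(v-K[1,2])/K[1,1]
    if fish:
        r=np.hypot(x,y); s=np.sin(r)/r if r>1e-9 else 1; d=np.array([x*s,y*s,np.cos(r)])
    else: d=np.array([x,y,1.])
    d=d*[1,-1,-1]; R=E[:3,:3]; return -R.T@E[:3,3], R.T@(d/np.linalg.norm(d))
def onz(cal,u,v,z,fish=False):
    o,d=ray(cal,u,v,fish); return o+d*(z-o[2])/d[2]
def proj(cal,p):
    K=np.array(cal["K"]);E=np.array(cal["extrinsics"]); c=(E[:3,:3]@p+E[:3,3])*[1,-1,-1]
    q=K@c; return q[:2]/q[2]
def cross(a,b):
    (o1,d1),(o2,d2)=a,b
    s=np.linalg.lstsq(np.c_[d1,-d2],o2-o1,rcond=None)[0]
    p,q=o1+s[0]*d1,o2+s[1]*d2; return (p+q)/2,np.linalg.norm(p-q)
E
python3 - <<'E'
from h import *
import json
for n in("top","side","wrist"):
    c=env.get_calibration(n); save(n,f"pics/{n}0.png"); json.dump({k:np.array(v).tolist() for k,v in c.items()},open(f"{n}0.json","w"))
    print(n,{k:np.array(v).round(3).tolist() for k,v in c.items()})
print(env.state())
E
```

```text
top {'K': [[594.721, 0.0, 327.213], [0.0, 594.721, 240.812], [0.0, 0.0, 1.0]], 'extrinsics': [[-0.015, -1.0, -0.008, -2.657], [0.998, -0.016, 0.059, -597.439], [-0.059, -0.007, 0.998, -1258.61], [0.0, 0.0, 0.0, 1.0]]}
side {'K': [[568.554, 0.0, 313.945], [0.0, 568.554, 240.602], [0.0, 0.0, 1.0]], 'extrinsics': [[-0.746, -0.666, 0.004, 441.79], [0.423, -0.469, 0.775, -305.759], [-0.514, 0.58, 0.632, -854.505], [0.0, 0.0, 0.0, 1.0]]}
wrist {'K': [[371.648, 0.0, 317.383], [0.0, 371.648, 237.223], [0.0, 0.0, 1.0]], 'extrinsics': [[0.256, -0.967, -0.0, -624.23], [0.931, 0.247, -0.268, 28.828], [0.259, 0.068, 0.963, -389.74], [0.0, 0.0, 0.0, 1.0]]}
{'t': 0.15, 'joints': array([-1.41762695e+00,  4.91422217e-01,  1.55930270e+00, -1.23703727e-05,
        1.09170004e+00, -1.05602741e-01]), 'qvel': array([-0.00025656, -0.0006173 , -0.00031322,  0.00010935, -0.00049288,
        0.00046305]), 'tau': array([ 1.26831925e-03, -6.12894487e+01, -2.58277577e+01,  6.92222826e-02,
        4.73101542e-02, -7.62164586e-05]), 'eef_pos': array([ 159.92146868, -603.99615879,  193.39762356]), 'tcp_rot': array([-3.14076382e+00, -7.68194864e-05,  2.58777795e-01]), 'ft_force': array([ 0.22175572, -0.02507759, -0.04924062]), 'moment': array([-0.02986283,  0.02246506, -0.00335897]), 'grip_force': 0.0, 'opening': 1.0002046102557924}
```

View pics/top0.png

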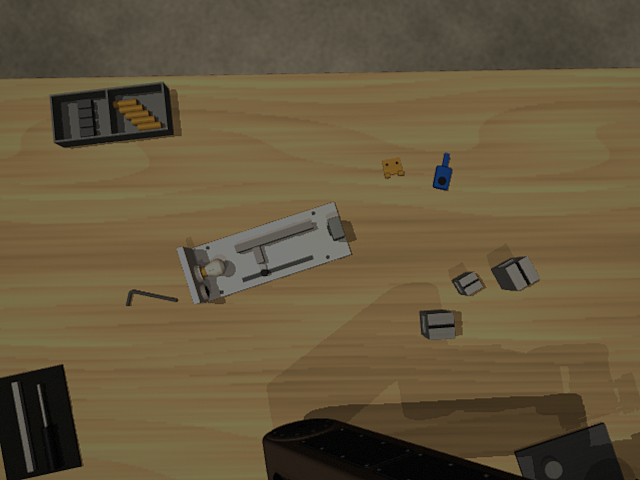

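View pics/side0.png

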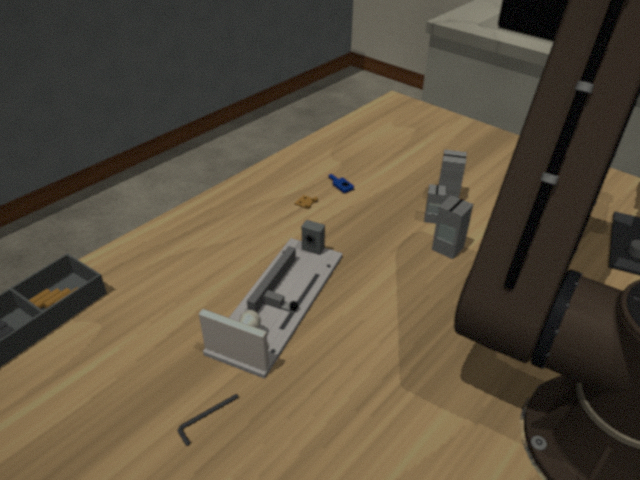

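Top view: fixture around (270,250), with the bulb at (213,268), the sensor at (336,228) and the fence along (240-315,245-225). Three candidate cells: A (437,324), B (516,273) and C (468,283, small). Side view: A (452,225), B (453,170), C (436,203). Next is a close crop to settle the sizes.

Run:
```python
from h import *
t=cv2.imread("pics/top0.png");s=cv2.imread("pics/side0.png")
a=cv2.resize(t[240:350,410:550],None,fx=4,fy=4,interpolation=cv2.INTER_CUBIC)
b=cv2.resize(s[145:260,420:480],None,fx=4,fy=4,interpolation=cv2.INTER_CUBIC)
H=max(a.shape[0],b.shape[0]);o=np.zeros((H,a.shape[1]+b.shape[1],3),np.uint8)
o[:a.shape[0],:a.shape[1]]=a;o[:b.shape[0],a.shape[1]:]=b;cv2.imwrite("pics/crop1.png",o);print(o.shape)
f=cv2.resize(t[195:310,172:360],None,fx=4.2,fy=4.2,interpolation=cv2.INTER_CUBIC);cv2.imwrite("pics/fix1.png",f);print(f.shape)
```

```text
(460, 800, 3)
(483, 790, 3)
```

View pics/crop1.png

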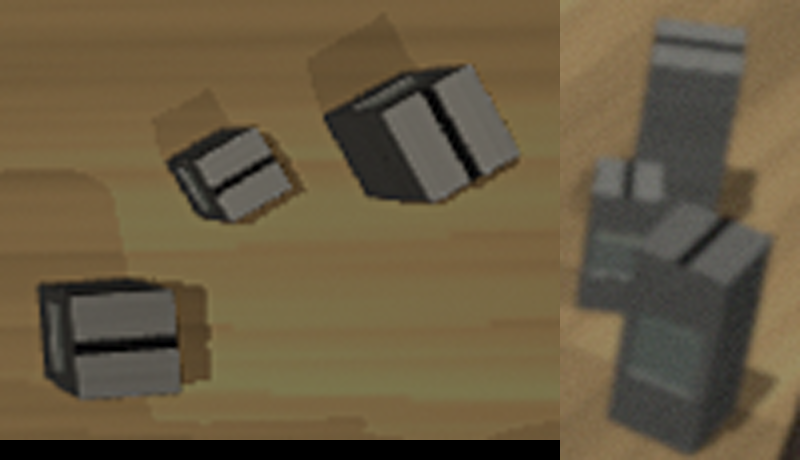

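View pics/fix1.png

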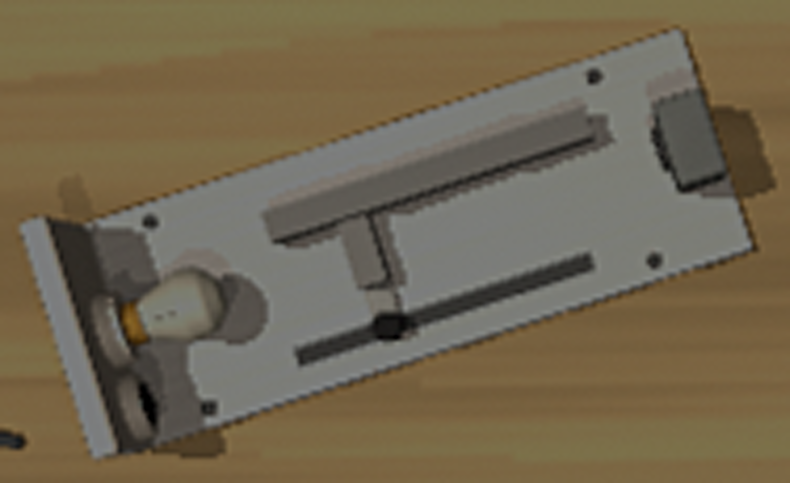

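Crop: A's top face has crop corners (72,298),(174,288),(181,396),(78,398), B's (385,107)…(519,157), and C is clearly small. A and B need sizing by triangulation. Fixture crop: fence, shoulder (370,250), screw (390,325) and the bed's screw heads at (594,76),(655,261),(150,221),(208,408).

Run:
```python
from h import *
T=env.get_calibration("top");S=env.get_calibration("side")
def tc(p): return np.array(p)/4.+[410,240]-0.375
def sc(p): return (np.array(p)-[560,0])/4.+[420,145]-0.375
top=dict(A=[(72,298),(174,288),(181,396),(78,398)],B=[(385,107),(470,67),(519,157),(437,203)],C=[(195,157),(255,126),(293,184),(235,222)])
# side corners unordered centre
side=dict(A=[(684,203),(770,238),(725,283),(640,252)],B=[(658,20),(746,31),(742,73),(650,65)],C=[(595,160),(660,160),(664,200),(592,196)])
for k in top:
    ct=np.mean([tc(p) for p in top[k]],0);cs=np.mean([sc(p) for p in side[k]],0)
    P,e=cross(ray(T,*ct),ray(S,*cs))
    c=np.array([onz(T,*tc(p),P[2]) for p in top[k]])
    L=np.linalg.norm(np.roll(c,-1,0)-c,axis=1); 
    print(k,P.round(1),"gap",e.round(1),"sides",L.round(1)); print(c.round(1).tolist())
def fc(p): return np.array(p)/4.2+[172,195]-0.38
h=[onz(T,*fc(p),12)[:2] for p in [(594,76),(655,261),(150,221),(208,408)]]
h=np.array(h);print("screws",h.round(1).tolist(), (h.mean(0)).round(1)); d=h[2]+h[3]-h[0]-h[1]; print("yaw",np.arctan2(-d[0],d[1]), np.linalg.norm(d)/2)
b=np.array([onz(T,*fc(p),12)[:2] for p in [(685,28),(755,247)]]);print("sensor end",b.round(1).tolist(),np.linalg.norm(b[0]-b[1]));e=b[0]-b[1];print("yaw",np.arctan2(e[1],e[0]),)
yaw=np.arctan2(-d[0],d[1]); y=np.array([-np.sin(yaw),np.cos(yaw)]);print("centre from end",(b.mean(0)+170*y).round(1))
f=np.array([onz(T,*fc(p),44)[:2] for p in [(278,243),(590,139)]]);print("fence ends",f.round(1).tolist())
d=f[0]-f[1];print("fence yaw",np.arctan2(-d[0],d[1]),np.linalg.norm(d))
```

```text
A [ 421.1 -233.8  113.1] gap 0.9 sides [50.4 52.8 50.5 48.9]
[[444.1, -208.0, 113.1], [448.2, -258.2, 113.1], [395.5, -260.2, 113.1], [395.2, -209.7, 113.1]]
B [ 522.3 -397.2  113.6] gap 0.8 sides [46.6 50.1 46.6 53.3]
[[535.5, -364.6, 113.6], [554.6, -407.1, 113.6], [509.9, -429.6, 113.6], [487.9, -388.5, 113.6]]
C [ 504.1 -302.1   80.3] gap 0.2 sides [34.4 34.9 35.3 38.3]
[[512.1, -277.3, 80.3], [527.3, -308.1, 80.3], [497.7, -326.5, 80.3], [478.9, -296.6, 80.3]]
screws [[659.0, 17.8], [563.3, -12.1], [587.8, 246.9], [491.7, 217.5]] [575.4 117.5]
yaw 0.30159832750474824 240.25428782918232
sensor end [[683.0, -29.4], [569.6, -63.5]] 118.40927969330028
yaw 0.29164914835905154
centre from end [575.8 115.9]
fence ends [[574.2, 176.1], [623.9, 19.3]]
fence yaw 0.3068443001583846 164.5331250390031
```

C is the wanted cell: its top is at z ≈ 80 mm with sides ≈ 36 mm, while A and B are about 50 mm wide and 113 mm tall. C is at (504,-302), yaw ≈ 0.53 (line direction). The fixture's centre is about (575.5,116.5), yaw ≈ 0.302. I'll grip C by its solid faces at tool yaw ≈ 2.10.

>>> {"api": "step_arm", "payload": {
  "plan": [
    [[410,-204,0,-105,1],[410,-204,0,-105,1],[410,-204,0,-105,1],[410,-204,0,-105,1],[410,-204,0,-105,1],[410,-204,0,-105,1],[410,-204,0,-105,1],[410,-204,0,-105,1]]
  ]
}}

```text
t: 0.82
eef_pos: [411.6, -382.6, 193.8]
tcp_rot: [-3.142, 0.0, 1.265]
ft_force: [-0.3, 0.3, 0.5]
opening: 0.999
grip_force: 0.0
```

```bash
cat >> h.py <<'E'
def go(x,y,z,yaw):
    s=env.state();p=s["eef_pos"];r=s["tcp_rot"];a=r[2]
    R=cv2.Rodrigues(np.array([0,0,a]))[0]@np.diag([1,-1,-1])
    d=R.T@(np.array([x,y,z])-p); t=-np.degrees((yaw-a+np.pi)%(2*np.pi)-np.pi)
    print("t",round(s["t"],2),"pos",p.round(2),"rpy",r.round(4),"F",np.round(s["ft_force"],2),"grip",round(s["grip_force"],1),"open",round(s["opening"]*95,1))
    print("shift",d.round(2),"turn",round(t,2))
E
python3 -c "
from h import *
go(504,-302,150,2.10)"
```

```text
t 0.82 pos [ 411.63 -382.63  193.82] rpy [-3.1415  0.      1.2648] F [-0.3   0.3   0.46] grip 0.0 open 94.9
shift [104.71  63.8   43.82] turn -47.85
```

>>> {"api": "step_arm", "payload": {
  "plan": [
    [[105,64,10,-48,1],[105,64,10,-48,1],[105,64,10,-48,1],[105,64,10,-48,1],[105,64,10,-48,1],[105,64,10,-48,1],[105,64,10,-48,1],[105,64,10,-48,1]]
  ]
}}

```text
t: 1.48
eef_pos: [503.6, -303.8, 183.6]
tcp_rot: [-3.141, -0.0, 2.101]
ft_force: [-0.5, 1.1, -0.5]
opening: 1.0
grip_force: 0.0
```

```bash
python3 -c "
from h import *
import json
go(504,-302,150,2.10)
c=env.get_calibration('wrist');json.dump({k:np.array(v).tolist() for k,v in c.items()},open('w1.json','w'))
save('wrist','pics/w1.png')"
```

```text
t 1.48 pos [ 503.62 -303.77  183.59] rpy [-3.1413e+00 -4.0000e-04  2.1009e+00] F [-0.49  1.07 -0.53] grip 0.0 open 95.0
shift [ 1.33  1.22 33.59] turn 0.05
```

View pics/w1.png

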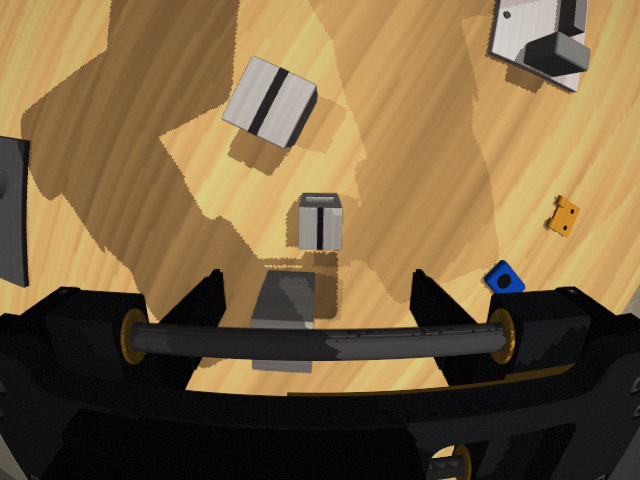

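Wrist view: the wanted cell's top face runs from (299,207) to (342,250), centre (320.5,229), with its line vertical, so it is aligned with the gripper. The pane faces up in the image.

```bash
python3 -c "
from h import *
import json
c=json.load(open('w1.json'))
q=[onz(c,u,v,80,True) for u,v in [(299,207),(342,208),(342,250),(299,250),(320.5,228.8),(320,210),(320.5,248)]]
print(np.round(q,1).tolist())
d=q[5]-q[6];print('line ang',np.arctan2(d[1],d[0]))
P,e=cross(ray(c,320.5,228.8,True),ray(env.get_calibration('top'),*(np.mean([(195,157),(255,126),(293,184),(235,222)],0)/4+[410,240]-.375)))
print(P,e)
go(P[0],P[1],50,2.10)
"
```

```text
[[482.5, -294.0, 80.0], [512.7, -277.2, 80.0], [531.1, -307.4, 80.0], [500.4, -325.4, 80.0], [506.6, -300.8, 80.0], [498.3, -287.6, 80.0], [514.9, -314.9, 80.0]]
line ang 2.1159783957905813
[ 504.18934622 -297.48725351   97.98315949] 1.0541877048729345
t 1.53 pos [ 503.57 -303.87  183.64] rpy [-3.1414e+00 -3.0000e-04  2.0951e+00] F [-0.78 -1.33  0.82] grip 0.0 open 95.3
shift [  5.21   3.73 133.64] turn -0.28
```

>>> {"api": "step_arm", "payload": {
  "plan": [
    [[1.5,2.5,40,0,1],[1.5,2.5,80,0,1],[1.5,2.5,110,0,1],[1.5,2.5,125,0,1],[1.5,2.5,133,0,1],[1.5,2.5,133,0,1],[1.5,2.5,133,0,1],[1.5,2.5,133,0,1]]
  ]
}}

```text
t: 2.2
eef_pos: [505.6, -302.0, 52.2]
tcp_rot: [3.141, 0.002, 2.096]
ft_force: [0.4, -1.0, -0.0]
opening: 0.999
grip_force: 0.0
```

>>> {"api": "step_arm", "payload": {
  "plan": [
    [[0,0,0,0,-0.1],[0,0,0,0,-0.2],[0,0,0,0,-0.3],[0,0,0,0,-0.5],[0,0,0,0,-1],[0,0,0,0,-1],[0,0,0,0,-1],[0,0,0,0,-1]]
  ]
}}

```text
t: 2.87
eef_pos: [505.0, -301.4, 50.8]
tcp_rot: [-3.142, 0.0, 2.097]
ft_force: [-0.3, -0.2, 0.0]
opening: 0.496
grip_force: 0.0
```

```bash
python3 -c "
from h import *
go(505,-301,150,2.10)"
```

```text
t 2.87 pos [ 505.01 -301.43   50.82] rpy [-3.1415  0.      2.0966] F [-0.35 -0.21  0.01] grip 0.0 open 47.2
shift [  0.38   0.21 -99.18] turn -0.2
```

>>> {"api": "step_arm", "payload": {
  "plan": [
    [[0,0,0,0,-1],[0,0,0,0,-1],[0,0,0,0,-1],[0,0,0,0,-1],[0,0,0,0,-1],[0,0,0,0,-1],[0,0,0,0,-1]]
  ]
}}

```text
t: 3.45
eef_pos: [505.0, -301.4, 50.8]
tcp_rot: [-3.142, 0.0, 2.097]
ft_force: [-0.8, 0.6, -1.0]
opening: 0.378
grip_force: 30.0
```

>>> {"api": "step_arm", "payload": {
  "plan": [
    [[0,0,-20,0,-1],[0,0,-60,0,-1],[0,0,-90,0,-1],[0,0,-100,0,-1],[0,0,-100,0,-1],[0,0,-100,0,-1]]
  ]
}}

```text
t: 3.95
eef_pos: [504.7, -301.2, 150.1]
tcp_rot: [-3.141, -0.0, 2.097]
ft_force: [-0.7, 0.3, -2.1]
opening: 0.372
grip_force: 30.0
```

```bash
python3 -c "
from h import *
Y=0.302;ex=np.array([np.cos(Y),np.sin(Y)]);ey=np.array([-ex[1],ex[0]])
p=np.array([575.6,116.7])+ex*-18+ey*-45
print(p);go(*p,150,Y+np.pi/2)"
```

```text
[571.79897924  68.3827956 ]
t 3.95 pos [ 504.66 -301.18  150.1 ] rpy [-3.1414e+00 -4.0000e-04  2.0966e+00] F [-0.73  0.35 -2.08] grip 30.0 open 35.3
shift [2.8595e+02 2.4354e+02 1.0000e-01] turn 12.82
```

Gripped: the pads read 30 N at 35.3 mm and about 2 N of weight is lifted. Next, carry it to above fixture x=-18, y=-55.

>>> {"api": "step_arm", "payload": {
  "plan": [
    [[277,243,-10,13,-1],[277,243,-10,13,-1],[277,243,-10,13,-1],[277,243,-10,13,-1],[277,243,-10,13,-1],[277,243,-10,13,-1],[277,243,-10,13,-1],[277,243,-10,13,-1]]
  ]
}}

```text
t: 4.62
eef_pos: [568.1, 26.0, 157.5]
tcp_rot: [-3.138, -0.001, 1.869]
ft_force: [0.6, -0.6, -2.0]
opening: 0.377
grip_force: 30.0
```

```bash
python3 -c "
from h import *
Y=0.302;ex=np.array([np.cos(Y),np.sin(Y)]);ey=np.array([-ex[1],ex[0]])
p=np.array([575.6,116.7])+ex*-18+ey*-55
print(p);go(*p,160,Y+np.pi/2)"
```

```text
[574.77328211  58.83536021]
t 4.62 pos [568.14  26.01 157.52] rpy [-3.1382e+00 -1.2000e-03  1.8695e+00] F [ 0.56 -0.57 -2.02] grip 30.0 open 35.8
shift [29.42 16.   -2.48] turn -0.19
```

>>> {"api": "step_arm", "payload": {
  "plan": [
    [[0,0,0,0,-1],[0,0,0,0,-1],[0,0,0,0,-1],[0,0,0,0,-1]]
  ]
}}

```text
t: 4.95
eef_pos: [568.5, 22.9, 158.6]
tcp_rot: [-3.14, -0.0, 1.869]
ft_force: [-0.4, -0.5, -2.0]
opening: 0.373
grip_force: 30.0
```

```bash
python3 -c "
from h import *
import json
Y=0.302;ex=np.array([np.cos(Y),np.sin(Y)]);ey=np.array([-ex[1],ex[0]])
p=np.array([575.6,116.7])+ex*-18+ey*-55
print(p);go(*p,160,Y+np.pi/2)
c=env.get_calibration('wrist');json.dump({k:np.array(v).tolist() for k,v in c.items()},open('w2.json','w'))
save('wrist','pics/w2.png')"
```

```text
[574.77328211  58.83536021]
t 4.95 pos [568.5   22.94 158.62] rpy [-3.1396e+00 -5.0000e-04  1.8686e+00] F [-0.41 -0.53 -1.95] grip 30.0 open 35.4
shift [32.48 16.53 -1.38] turn -0.24
```

View pics/w2.png

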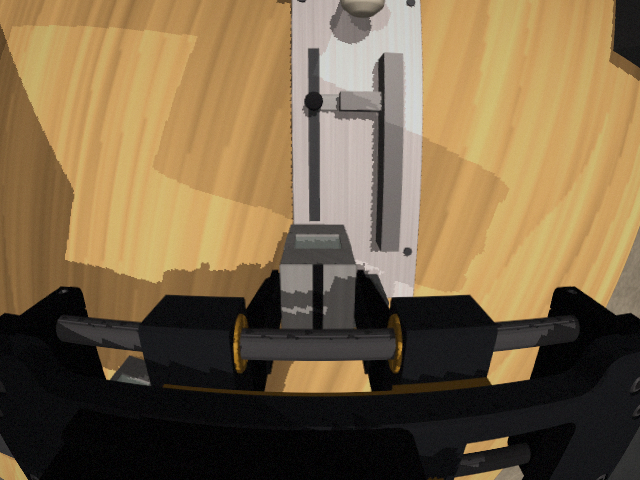

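Wrist view: the fence's face/top edge runs about (384,60)-(381,245), the shoulder is at (340-382,92-111), the clamp screw at (314,101), the slot at x≈314 and the bulb at (362,5). I'll fit the fence and slot lines at sub-pixel for yaw.

Run:
```python
from h import *
import json
c=json.load(open('w2.json'));g=cv2.GaussianBlur(cv2.cvtColor(cv2.imread('pics/w2.png'),cv2.COLOR_BGR2GRAY),(3,3),0).astype(float)
def edge(rows,u0,u1,sign,z):
    P=[]
    for v in rows:
        d=(g[v,u0+1:u1+2]-g[v,u0-1:u1])*sign;i=d.argmax()
        o=0
        if 0<i<len(d)-1: o=(d[i-1]-d[i+1])/(2*(d[i-1]-2*d[i]+d[i+1])+1e-9)
        P.append(onz(c,u0+i+o,v,z,True)[:2])
    P=np.array(P);k=np.ones(len(P),bool)
    for _ in range(4):
        m=P[k].mean(0);w=np.linalg.svd(P[k]-m)[2];r=(P-m)@w[1];k=abs(r)<max(2*r[k].std(),.3)
    d=w[0]*np.sign(w[0][1]);return np.arctan2(-d[0],d[1]),m,k.sum(),r[k].std()
for n,a in dict(fence=(range(60,92),376,392,1,44),fence2=(range(115,245),372,392,1,44),fence_back=(range(65,245),394,410,1,44),slotL=(range(60,92),303,314,-1,12),slotLl=(range(110,215),303,314,-1,12),slotR=(range(112,215),314,326,1,12),bedL=(range(60,220),285,300,1,12)).items():
    r=edge(*a);print(n,r)
y0=.302
for n,u,v,z in [("shoulder face top L",341,111,34),("R",381,111,34),("screw",314,101,30),("fence top near",381,250,44),("fence top far",385,54,44)]:
    print(n,onz(c,u,v,z,True).round(1))
```

```text
fence (np.float64(0.3032524892746095), array([583.8791279 , 161.18109491]), np.int64(32), np.float64(0.05410835654358095))
fence2 (np.float64(0.3032449067034871), array([609.8587724 ,  78.10318462]), np.int64(130), np.float64(0.05659559677861573))
fence_back (np.float64(0.30038328035407497), array([618.81371558, 103.23298509]), np.int64(180), np.float64(0.09381706534435111))
slotL (np.float64(0.30447482751915544), array([522.91789948, 146.54238563]), np.int64(32), np.float64(0.05818855969400475))
slotLl (np.float64(0.3034516562308149), array([547.07301635,  69.00071706]), np.int64(100), np.float64(0.07673572257173501))
slotR (np.float64(0.3030181761145163), array([556.15054918,  73.13066288]), np.int64(103), np.float64(0.08033516059320932))
bedL (np.float64(0.3038540753836814), array([526.55917594,  87.44306748]), np.int64(157), np.float64(0.14171981873925263))
shoulder face top L [559.8 122.3  34. ]
R [591.8 133.1  34. ]
screw [535.7 124.1  30. ]
fence top near [628.4  20.2  44. ]
fence top far [579.4 179.2  44. ]
```

Yaw is 0.3033 by all the lines. The shoulder face is roughly at fixture y ≈ +10 by sight, and the fence face at n ≈ 605.4. Next: go 15 mm short of the fence and at y ≈ -58.

```bash
cat >> h.py <<'E'
Y=.3033;ex=np.array([np.cos(Y),np.sin(Y)]);ey=np.array([-ex[1],ex[0]])
def st(n=None,yf=None,z=None):
    s=env.state();p=s["eef_pos"];F=s["ft_force"][:2]
    print("n %.2f (seat~587.4)  fy %.2f  Fn %.2f Fy %.2f Fz %.2f M %s"%(p[:2]@ex,p[:2]@ey+60,F@ex,F@ey,s["ft_force"][2],np.round(s["moment"],2)))
    if n: go(*(n*ex+(yf-60)*ey),z,Y+np.pi/2)
    else: print(s["t"],p.round(2),s["tcp_rot"].round(4))
E
python3 -c "
from h import *
st(572,-58,160)"
```

```text
n 549.48 (seat~587.4)  fy -88.16  Fn 0.21 Fy -0.67 Fz -2.30 M [-0.01 -0.12 -0.02]
t 5.0 pos [568.65  22.72 158.95] rpy [-3.1402e+00 -4.0000e-04  1.8680e+00] F [ 0.4  -0.58 -2.3 ] grip 30.0 open 35.6
shift [30.3  22.33 -1.05] turn -0.35
```

>>> {"api": "step_arm", "payload": {
  "plan": [
    [[30,22.3,0,-0.35,-1],[30,22.3,0,-0.35,-1],[30,22.3,30,-0.35,-1],[30,22.3,55,-0.35,-1],[30,22.3,72,-0.35,-1],[30,22.3,80,-0.35,-1],[30,22.3,80,-0.35,-1],[30,22.3,80,-0.35,-1]]
  ]
}}

```text
t: 5.67
eef_pos: [581.8, 58.4, 80.1]
tcp_rot: [3.142, 0.0, 1.875]
ft_force: [-0.0, 0.0, -1.4]
opening: 0.373
grip_force: 30.0
```

>>> {"api": "step_arm", "payload": {
  "plan": [
    [[0,0,4,0,-1],[0,0,8,0,-1],[0,0,11,0,-1],[0,0,12,0,-1],[0,0,12,0,-1],[0,0,12,0,-1]]
  ]
}}

```text
t: 6.17
eef_pos: [581.6, 59.2, 67.9]
tcp_rot: [3.141, 0.0, 1.876]
ft_force: [-1.0, 0.6, -1.4]
opening: 0.372
grip_force: 30.0
```

```bash
python3 -c "
from h import *
st(572,-58,63)"
```

```text
n 572.74 (seat~587.4)  fy -57.23  Fn -0.76 Fy 0.82 Fz -1.40 M [-0.01 -0.14  0.03]
t 6.17 pos [581.61  59.18  67.91] rpy [3.1415e+00 1.0000e-04 1.8758e+00] F [-0.97  0.56 -1.4 ] grip 30.0 open 35.3
shift [-0.77 -0.74  4.91] turn 0.1
```

>>> {"api": "step_arm", "payload": {
  "plan": [
    [[0,0,2,0,-1],[0,0,4,0,-1],[0,0,4,0,-1],[0,0,4,0,-1]]
  ]
}}

```text
t: 6.5
eef_pos: [581.5, 59.1, 63.7]
tcp_rot: [-3.141, 0.0, 1.876]
ft_force: [0.3, -0.4, -1.9]
opening: 0.372
grip_force: 30.0
```

>>> {"api": "step_arm", "payload": {
  "plan": [
    [[0,0,0.5,0,-1],[0,0,0.5,0,-1],[0,0,0.5,0,-1]]
  ]
}}

```text
t: 6.75
eef_pos: [581.5, 59.1, 63.3]
tcp_rot: [-3.142, 0.0, 1.876]
ft_force: [0.5, 0.9, -2.5]
opening: 0.372
grip_force: 30.0
```

>>> {"api": "step_arm", "payload": {
  "plan": [
    [[0,0,0.5,0,-1],[0,0,0.5,0,-1],[0,0,0.5,0,-1]]
  ]
}}

```text
t: 7.0
eef_pos: [581.6, 59.1, 62.8]
tcp_rot: [3.141, 0.0, 1.876]
ft_force: [0.2, 0.3, -2.3]
opening: 0.374
grip_force: 30.0
```

>>> {"api": "step_arm", "payload": {
  "plan": [
    [[0,0,0.3,0,-1],[0,0,0.3,0,-1],[0,0,0.3,0,-1]]
  ]
}}

```text
t: 7.25
eef_pos: [581.6, 59.2, 62.8]
tcp_rot: [3.141, 0.0, 1.876]
ft_force: [-0.9, 0.5, 2.1]
opening: 0.371
grip_force: 30.0
```

```bash
python3 -c "
from h import *
st(586,-57.2,62.3)"
```

```text
n 572.75 (seat~587.4)  fy -57.25  Fn -0.69 Fy 0.79 Fz 2.10 M [-0.01  0.13  0.01]
t 7.25 pos [581.63  59.17  62.79] rpy [3.1413e+00 2.0000e-04 1.8758e+00] F [-0.9   0.55  2.1 ] grip 30.0 open 35.2
shift [ 0.02 13.25  0.49] turn 0.1
```

>>> {"api": "step_arm", "payload": {
  "plan": [
    [[0,2,0,0.1,-1],[0,4,0,0.1,-1],[0,6,0,0.1,-1],[0,8,0,0.1,-1],[0,10,0,0.1,-1],[0,10,0,0.1,-1],[0,10,0,0.1,-1]]
  ]
}}

```text
t: 7.83
eef_pos: [590.8, 62.1, 62.8]
tcp_rot: [-3.141, 0.0, 1.874]
ft_force: [-3.0, -1.2, 6.3]
opening: 0.374
grip_force: 30.0
```

>>> {"api": "step_arm", "payload": {
  "plan": [
    [[0,0.4,0,0,-1],[0,0.8,0,0,-1],[0,0.8,0,0,-1]]
  ]
}}

```text
t: 8.08
eef_pos: [590.9, 62.1, 62.8]
tcp_rot: [-3.139, -0.0, 1.874]
ft_force: [-5.0, -2.6, 7.5]
opening: 0.377
grip_force: 30.0
```

```bash
python3 -c "
from h import *
st(586,-57.2,62.3)"
```

```text
n 582.53 (seat~587.4)  fy -57.20  Fn -5.52 Fy -0.98 Fz 7.50 M [-0.47  1.28  0.03]
t 8.08 pos [590.94  62.13  62.82] rpy [-3.1395e+00 -1.0000e-04  1.8742e+00] F [-4.98 -2.58  7.5 ] grip 30.0 open 35.8
shift [0.   3.47 0.52] turn 0.01
```

>>> {"api": "step_arm", "payload": {
  "plan": [
    [[0,-1,-0.3,0,-1],[0,-1,-0.3,0,-1],[0,-1,-0.3,0,-1]]
  ]
}}

```text
t: 8.33
eef_pos: [590.7, 62.1, 62.8]
tcp_rot: [-3.141, -0.0, 1.874]
ft_force: [-3.0, -0.4, 1.8]
opening: 0.373
grip_force: 30.0
```

```bash
python3 -c "
from h import *
st();save('top','pics/t2.png');s=save('side','pics/s2.png')
t=cv2.imread('pics/t2.png')[195:310,172:360]
cv2.imwrite('pics/c2.png',np.vstack([cv2.resize(t,(564,345),interpolation=cv2.INTER_CUBIC)]))
cv2.imwrite('pics/sc2.png',cv2.resize(s[205:375,195:355],None,fx=3.5,fy=3.5,interpolation=cv2.INTER_CUBIC))
"
```

```text
n 582.30 (seat~587.4)  fy -57.20  Fn -3.01 Fy 0.50 Fz 1.79 M [-0.1   0.39 -0.02]
8.3333 [590.73  62.06  62.82] [-3.1412 -0.      1.874 ]
```

View pics/sc2.png

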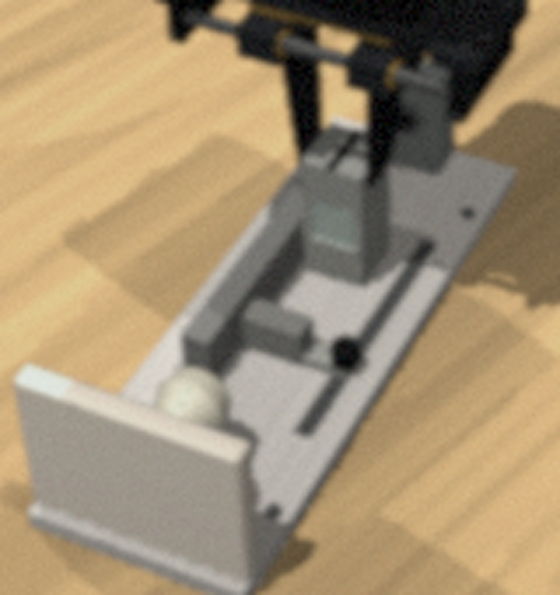

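Side view: the cell stands on the bed with its +x side at the fence (crop (303,230)) and its pane towards the bulb. I'll retreat and approach again with less bed load, to tell fence contact from friction.

>>> {"api": "step_arm", "payload": {
  "plan": [
    [[0,-1,-0.2,0,-1],[0,-2,-0.2,0,-1],[0,-2,-0.2,0,-1],[0,-2,-0.2,0,-1]]
  ]
}}

```text
t: 8.77
eef_pos: [589.0, 61.5, 62.9]
tcp_rot: [3.142, 0.0, 1.874]
ft_force: [0.8, 0.2, -2.1]
opening: 0.374
grip_force: 30.0
```

```bash
python3 -c "
from h import *
st()"
```

```text
n 580.48 (seat~587.4)  fy -57.24  Fn 0.87 Fy -0.02 Fz -2.14 M [-0.01 -0.11 -0.02]
8.7667 [589.    61.49  62.86] [3.1416e+00 1.0000e-04 1.8740e+00]
```

>>> {"api": "step_arm", "payload": {
  "plan": [
    [[0,0.5,0,0,-1],[0,1,0,0,-1],[0,1,0,0,-1],[0,1,0,0,-1]]
  ]
}}

```text
t: 9.1
eef_pos: [590.0, 61.8, 62.9]
tcp_rot: [-3.142, 0.0, 1.874]
ft_force: [0.1, -0.1, -2.7]
opening: 0.378
grip_force: 30.0
```

```bash
python3 -c "
from h import *
st()"
```

```text
n 581.50 (seat~587.4)  fy -57.21  Fn 0.09 Fy -0.11 Fz -2.73 M [-0.01 -0.15 -0.01]
9.1 [589.97  61.81  62.95] [-3.1416e+00  1.0000e-04  1.8740e+00]
```

>>> {"api": "step_arm", "payload": {
  "plan": [
    [[0,0.5,0,0,-1],[0,1,0,0,-1],[0,1,0,0,-1],[0,1,0,0,-1]]
  ]
}}

```text
t: 9.43
eef_pos: [590.9, 62.1, 63.0]
tcp_rot: [-3.142, 0.0, 1.874]
ft_force: [-0.3, -0.2, -2.5]
opening: 0.376
grip_force: 30.0
```

```bash
python3 -c "
from h import *
st()"
```

```text
n 582.46 (seat~587.4)  fy -57.24  Fn -0.32 Fy -0.16 Fz -2.55 M [-0.02 -0.08  0.07]
9.4333 [590.89  62.08  62.98] [-3.1415e+00  1.0000e-04  1.8740e+00]
```

>>> {"api": "step_arm", "payload": {
  "plan": [
    [[0,0.5,0,0,-1],[0,0.5,0,0,-1],[0,0.5,0,0,-1]]
  ]
}}

```text
t: 9.68
eef_pos: [591.4, 62.2, 63.0]
tcp_rot: [3.142, 0.0, 1.874]
ft_force: [-0.3, 0.3, -2.0]
opening: 0.376
grip_force: 30.0
```

>>> {"api": "step_arm", "payload": {
  "plan": [
    [[0,0.5,0,0,-1],[0,0.5,0,0,-1],[0,0.5,0,0,-1]]
  ]
}}

```text
t: 9.93
eef_pos: [591.9, 62.4, 63.0]
tcp_rot: [3.142, 0.0, 1.874]
ft_force: [0.3, -0.1, -2.6]
opening: 0.377
grip_force: 30.0
```

```bash
python3 -c "
from h import *
st()"
```

```text
n 583.48 (seat~587.4)  fy -57.26  Fn 0.27 Fy -0.23 Fz -2.55 M [ 0.   -0.14  0.03]
9.9333 [591.87  62.37  63.01] [3.1416e+00 1.0000e-04 1.8741e+00]
```

No contact yet: the earlier force was bed friction. Continuing while just hovering.

>>> {"api": "step_arm", "payload": {
  "plan": [
    [[0,0.5,0,0,-1],[0,1,0,0,-1],[0,1.5,0,0,-1],[0,1.5,0,0,-1],[0,1.5,0,0,-1]]
  ]
}}

```text
t: 10.35
eef_pos: [593.3, 62.8, 63.0]
tcp_rot: [3.142, 0.0, 1.874]
ft_force: [-0.5, 0.1, -1.3]
opening: 0.372
grip_force: 30.0
```

>>> {"api": "step_arm", "payload": {
  "plan": [
    [[0,0.5,0,0,-1],[0,1,0,0,-1],[0,1,0,0,-1],[0,1,0,0,-1]]
  ]
}}

```text
t: 10.68
eef_pos: [594.2, 63.1, 63.0]
tcp_rot: [-3.142, 0.0, 1.874]
ft_force: [-0.3, 1.0, -1.8]
opening: 0.376
grip_force: 30.0
```

>>> {"api": "step_arm", "payload": {
  "plan": [
    [[0,0.5,0,0,-1],[0,0.5,0,0,-1],[0,0.5,0,0,-1]]
  ]
}}

```text
t: 10.93
eef_pos: [594.6, 63.3, 63.0]
tcp_rot: [-3.141, 0.0, 1.874]
ft_force: [0.1, -0.5, -2.1]
opening: 0.375
grip_force: 30.0
```

```bash
python3 -c "
from h import *
st()"
```

```text
n 586.39 (seat~587.4)  fy -57.21  Fn -0.06 Fy -0.53 Fz -2.14 M [-0.06  0.04  0.05]
10.9333 [594.63  63.28  63.  ] [-3.1414  0.      1.874 ]
```

>>> {"api": "step_arm", "payload": {
  "plan": [
    [[0,0.4,0,0,-1],[0,0.4,0,0,-1],[0,0.4,0,0,-1]]
  ]
}}

```text
t: 11.18
eef_pos: [594.7, 63.3, 63.0]
tcp_rot: [-3.141, -0.0, 1.874]
ft_force: [-3.0, -2.6, -1.3]
opening: 0.375
grip_force: 30.0
```

>>> {"api": "step_arm", "payload": {
  "plan": [
    [[0,0.4,0,0,-1],[0,0.4,0,0,-1],[0,0.4,0,0,-1]]
  ]
}}

```text
t: 11.43
eef_pos: [594.8, 63.3, 62.9]
tcp_rot: [-3.14, -0.0, 1.874]
ft_force: [-5.1, -3.0, 1.3]
opening: 0.378
grip_force: 30.0
```

>>> {"api": "step_arm", "payload": {
  "plan": [
    [[0,0.4,0,0,-1],[0,0.4,0,0,-1],[0,0.4,0,0,-1]]
  ]
}}

```text
t: 11.68
eef_pos: [594.8, 63.4, 62.9]
tcp_rot: [-3.139, -0.0, 1.874]
ft_force: [-7.7, -2.9, 0.9]
opening: 0.379
grip_force: 30.0
```

```bash
python3 -c "
from h import *
st()"
```

```text
n 586.62 (seat~587.4)  fy -57.14  Fn -8.24 Fy -0.43 Fz 0.90 M [-0.6   1.25  0.06]
11.6833 [594.83  63.41  62.91] [-3.1392e+00 -3.0000e-04  1.8743e+00]
```

Fence found at n=586.4 and the press reads 8.2 N. I'll hold it, then ease to about 5 N and slide towards the bulb.

>>> {"api": "step_arm", "payload": {
  "plan": [
    [[0,0,0,0,-1],[0,0,0,0,-1],[0,0,0,0,-1],[0,0,0,0,-1],[0,0,0,0,-1],[0,0,0,0,-1],[0,0,0,0,-1],[0,0,0,0,-1]]
  ]
}}

```text
t: 12.35
eef_pos: [594.8, 63.4, 62.9]
tcp_rot: [-3.139, -0.0, 1.874]
ft_force: [-6.1, -3.2, 1.9]
opening: 0.378
grip_force: 30.0
```

>>> {"api": "step_arm", "payload": {
  "plan": [
    [[0,-0.4,0,0,-1],[1,-0.4,0,0,-1],[2.5,-0.4,0,0,-1],[4,-0.4,0,0,-1],[6,-0.4,0,0,-1],[8,-0.4,0,0,-1],[10,-0.4,0,0,-1],[10,-0.4,0,0,-1]]
  ]
}}

```text
t: 13.02
eef_pos: [592.3, 72.2, 63.7]
tcp_rot: [-3.141, 0.001, 1.874]
ft_force: [-6.1, -8.9, 6.6]
opening: 0.375
grip_force: 30.0
```

```bash
python3 -c "
from h import *
st()"
```

```text
n 586.86 (seat~587.4)  fy -47.97  Fn -8.51 Fy -6.63 Fz 6.60 M [-1.86  1.03 -0.07]
13.0167 [592.33  72.24  63.68] [-3.1411e+00  1.4000e-03  1.8743e+00]
```

The cell pivoted slightly in the pads from base friction: z rose 0.8 mm and Fy is 6.6 N. I'll ease off, let it settle flat by the fence and regrip across the pane-side cap faces, so the shoulder press acts normal to the pads.

>>> {"api": "step_arm", "payload": {
  "plan": [
    [[-0.5,-0.5,-0.3,0,-1],[-0.8,-0.8,-0.5,0,-1],[-0.8,-0.8,-0.5,0,-1],[-0.8,-0.8,-0.5,0,-1]]
  ]
}}

```text
t: 13.35
eef_pos: [592.3, 72.0, 63.7]
tcp_rot: [3.141, 0.0, 1.874]
ft_force: [-1.4, -2.6, 1.3]
opening: 0.376
grip_force: 30.0
```

```bash
python3 -c "
from h import *
st()
im=save('wrist','pics/w3.png')"
```

```text
n 586.75 (seat~587.4)  fy -48.20  Fn -2.14 Fy -2.06 Fz 1.28 M [-0.67  0.23  0.02]
13.35 [592.28  71.98  63.73] [3.1409e+00 4.0000e-04 1.8740e+00]
```

View pics/w3.png

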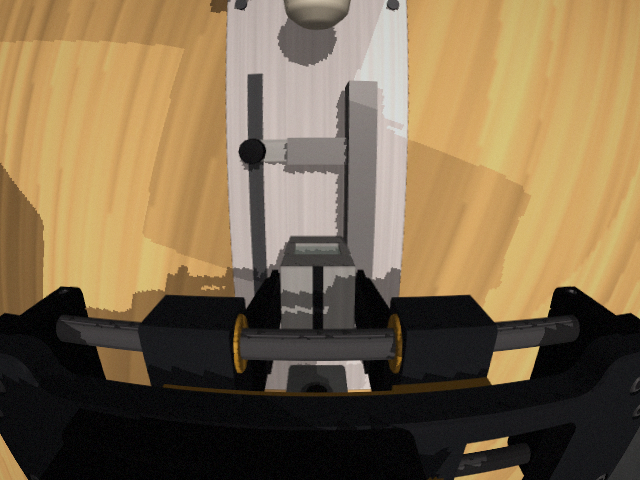

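Wrist view: the cell is against the fence (cap front at row 265, x 281-355), its pane (295-340, 247) towards the bulb, with the shoulder at row ~165 well ahead. Releasing.

>>> {"api": "step_arm", "payload": {
  "plan": [
    [[0,0,0,0,-0.1],[0,0,0,0,0.1],[0,0,0,0,0.3],[0,0,0,0,0.5],[0,0,0,0,0.5],[0,0,0,0,0.5]]
  ]
}}

```text
t: 13.9
eef_pos: [592.0, 72.2, 63.5]
tcp_rot: [3.142, 0.0, 1.874]
ft_force: [-0.4, -0.4, 0.3]
opening: 0.725
grip_force: 0.0
```

```bash
python3 -c "
from h import *
st()"
```

```text
n 586.53 (seat~587.4)  fy -47.95  Fn -0.51 Fy -0.27 Fz 0.28 M [-0.11 -0.13 -0.  ]
13.9 [592.    72.15  63.47] [3.1415 0.     1.8741]
```

>>> {"api": "step_arm", "payload": {
  "plan": [
    [[0,0,-15,0,0.5],[0,0,-40,0,0.5],[0,0,-60,0,0.5],[0,0,-60,0,1],[0,0,-60,0,1],[0,0,-60,0,1]]
  ]
}}

```text
t: 14.4
eef_pos: [591.6, 72.1, 122.9]
tcp_rot: [-3.141, -0.0, 1.874]
ft_force: [0.7, 0.2, -0.5]
opening: 0.906
grip_force: 0.0
```

>>> {"api": "step_arm", "payload": {
  "plan": [
    [[0,0,0,45,1],[0,0,0,45,1],[0,0,0,45,1],[0,0,0,45,1],[0,0,0,45,1],[0,0,0,45,1],[0,0,0,45,1]]
  ]
}}

```text
t: 14.98
eef_pos: [591.4, 72.1, 122.1]
tcp_rot: [-3.14, 0.001, 1.081]
ft_force: [0.6, 0.4, 0.6]
opening: 1.001
grip_force: 0.0
```

>>> {"api": "step_arm", "payload": {
  "plan": [
    [[0,0,0,45,1],[0,0,0,45,1],[0,0,0,45,1],[0,0,0,45,1],[0,0,0,45,1],[0,0,0,45,1],[0,0,0,45,1],[0,0,0,45,1]]
  ]
}}

```text
t: 15.65
eef_pos: [591.5, 72.0, 122.3]
tcp_rot: [-3.141, 0.002, 0.301]
ft_force: [-0.3, 0.1, -0.3]
opening: 1.0
grip_force: 0.0
```

```bash
python3 -c "
from h import *
import json
st()
go(*(586.4*ex+(-48-60)*ey),68,Y)
c=env.get_calibration('wrist');json.dump({k:np.array(v).tolist() for k,v in c.items()},open('w4.json','w'))
save('wrist','pics/w4.png')"
```

```text
n 585.99 (seat~587.4)  fy -47.91  Fn -0.23 Fy 0.17 Fz -0.29 M [ 0.03 -0.   -0.  ]
15.65 [591.48  72.03 122.26] [-3.1411e+00  1.9000e-03  3.0150e-01]
t 15.65 pos [591.48  72.03 122.26] rpy [-3.1411e+00  1.9000e-03  3.0150e-01] F [-0.27  0.09 -0.29] grip 0.0 open 95.0
shift [ 0.41  0.09 54.26] turn -0.1
```

View pics/w4.png

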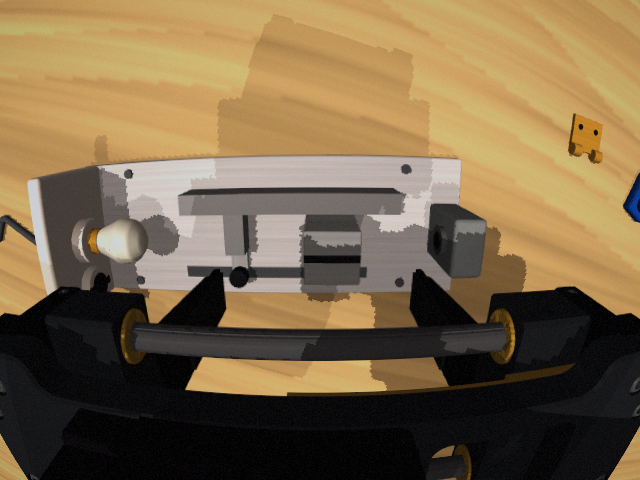

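Wrist view: the cell stands upright and square to the fence, top face (303-361, 232-285), line along the light path. It is slightly towards the sensor from the gripper's centre, so I'll compute the offset.

```bash
python3 -c "
from h import *
import json
c=json.load(open('w4.json'))
for u,v in [(303,258),(361,258),(332,258),(332,232),(332,285)]:
    p=onz(c,u,v,92,True); print(p.round(1), (p[:2]@ex).round(1),(p[:2]@ey+60).round(1))"
```

```text
[590.8  81.7  92. ] 588.2 -38.5
[601.5  46.9  92. ] 588.1 -74.9
[596.2  64.4  92. ] 588.2 -56.6
[612.2  69.5  92. ] 605.0 -56.5
[578.7  58.7  92. ] 569.9 -56.9
```

The cell centre is at fy ≈ -56.6. Descend over it there and grip by the pane-side cap faces, with the tips at 54+ mm so they stay clear of the panes.

>>> {"api": "step_arm", "payload": {
  "plan": [
    [[0.5,8.5,0,-0.1,1],[0.5,8.5,10,-0.1,1],[0.5,8.5,30,-0.1,1],[0.5,8.5,45,-0.1,1],[0.5,8.5,54,-0.1,1],[0.5,8.5,54,-0.1,1],[0.5,8.5,54,-0.1,1],[0.5,8.5,54,-0.1,1]]
  ]
}}

```text
t: 16.37
eef_pos: [595.4, 64.0, 70.0]
tcp_rot: [3.141, -0.001, 0.305]
ft_force: [-0.1, 0.3, 0.2]
opening: 0.998
grip_force: 0.0
```

```bash
python3 -c "
from h import *
st()
go(*(586.4*ex+(-56.5-60)*ey),68,Y)"
```

```text
n 587.33 (seat~587.4)  fy -56.70  Fn 0.01 Fy 0.30 Fz 0.15 M [ 0.01 -0.02 -0.02]
16.3667 [595.38  64.05  70.03] [ 3.1412e+00 -8.0000e-04  3.0520e-01]
t 16.37 pos [595.38  64.05  70.03] rpy [ 3.1412e+00 -8.0000e-04  3.0520e-01] F [-0.08  0.29  0.15] grip 0.0 open 94.8
shift [-0.93 -0.2   2.03] turn 0.11
```

>>> {"api": "step_arm", "payload": {
  "plan": [
    [[0,0,1,0.1,0],[0,0,1,0.1,-0.1],[0,0,1,0.1,-0.2],[0,0,1,0.1,-0.3],[0,0,1,0.1,-0.4],[0,0,1,0.1,-0.5],[0,0,1,0.1,-1],[0,0,1,0.1,-1]]
  ]
}}

```text
t: 17.03
eef_pos: [595.0, 64.1, 68.5]
tcp_rot: [3.141, -0.0, 0.303]
ft_force: [0.0, 0.2, -0.1]
opening: 0.495
grip_force: 0.0
```

>>> {"api": "step_arm", "payload": {
  "plan": [
    [[0,0,0,0,-1],[0,0,0,0,-1],[0,0,0,0,-1],[0,0,0,0,-1],[0,0,0,0,-1],[0,0,0,0,-1],[0,0,0,0,-1],[0,0,0,0,-1]]
  ]
}}

```text
t: 17.7
eef_pos: [595.0, 64.1, 68.5]
tcp_rot: [3.141, -0.0, 0.303]
ft_force: [0.7, 0.7, 0.5]
opening: 0.369
grip_force: 30.0
```

```bash
python3 -c "
from h import *
st()
go(*(586.4*ex+(-56.5-60)*ey),68,Y)"
```

```text
n 586.97 (seat~587.4)  fy -56.57  Fn 0.85 Fy 0.46 Fz 0.46 M [-0.06  0.   -0.05]
17.7 [595.    64.06  68.5 ] [ 3.1415 -0.      0.3032]
t 17.7 pos [595.    64.06  68.5 ] rpy [ 3.1415 -0.      0.3032] F [0.67 0.7  0.46] grip 30.0 open 35.0
shift [-0.57 -0.07  0.5 ] turn -0.0
```

>>> {"api": "step_arm", "payload": {
  "plan": [
    [[0.3,0,-0.1,0,-1],[0.3,0,-0.1,0,-1],[0.3,0,-0.1,0,-1],[0.3,0,-0.1,0,-1]]
  ]
}}

```text
t: 18.03
eef_pos: [595.2, 64.2, 68.5]
tcp_rot: [3.142, 0.0, 0.303]
ft_force: [-0.6, -0.8, -1.2]
opening: 0.369
grip_force: 30.0
```

```bash
python3 -c "
from h import *
st()"
```

```text
n 587.17 (seat~587.4)  fy -56.53  Fn -0.75 Fy -0.55 Fz -1.19 M [-0.15  0.07  0.03]
18.0333 [595.17  64.16  68.52] [3.1416e+00 3.0000e-04 3.0320e-01]
```

>>> {"api": "step_arm", "payload": {
  "plan": [
    [[0.3,0,0,0,-1],[0.3,0,0,0,-1],[0.3,0,0,0,-1],[0.3,0,0,0,-1]]
  ]
}}

```text
t: 18.37
eef_pos: [595.5, 64.3, 68.6]
tcp_rot: [3.142, 0.0, 0.303]
ft_force: [-0.4, -0.4, -1.5]
opening: 0.368
grip_force: 30.0
```

```bash
python3 -c "
from h import *
st()"
```

```text
n 587.50 (seat~587.4)  fy -56.50  Fn -0.51 Fy -0.29 Fz -1.51 M [-0.11  0.13  0.03]
18.3667 [595.48  64.29  68.55] [3.1416e+00 2.0000e-04 3.0330e-01]
```

>>> {"api": "step_arm", "payload": {
  "plan": [
    [[0.4,0,0,0,-1],[0.8,0,0,0,-1],[0.8,0,0,0,-1],[0.8,0,0,0,-1]]
  ]
}}

```text
t: 18.7
eef_pos: [596.0, 64.4, 68.6]
tcp_rot: [-3.142, 0.001, 0.303]
ft_force: [-3.2, -2.1, 2.2]
opening: 0.371
grip_force: 30.0
```

>>> {"api": "step_arm", "payload": {
  "plan": [
    [[0.4,0,0,0,-1],[0.4,0,0,0,-1],[0.4,0,0,0,-1]]
  ]
}}

```text
t: 18.95
eef_pos: [596.4, 64.5, 68.7]
tcp_rot: [3.142, 0.001, 0.303]
ft_force: [-5.4, -2.1, 3.6]
opening: 0.371
grip_force: 30.0
```

```bash
python3 -c "
from h import *
st()"
```

```text
n 588.45 (seat~587.4)  fy -56.53  Fn -5.80 Fy -0.44 Fz 3.59 M [-0.36  0.98  0.  ]
18.95 [596.39  64.55  68.75] [3.1416e+00 7.0000e-04 3.0320e-01]
```

It is pivoting slightly about the pads over the fence's top edge (z up 0.2 mm). I'll back off, reopen to let it settle flat, regrip and keep the fence force light.

>>> {"api": "step_arm", "payload": {
  "plan": [
    [[-0.5,0,-0.1,0,-1],[-0.8,0,-0.2,0,-1],[-0.8,0,-0.2,0,-1],[-0.8,0,-0.2,0,-0.1],[-0.8,0,-0.2,0,0],[-0.8,0,-0.2,0,0],[-0.8,0,-0.2,0,0],[-0.8,0,-0.2,0,0]]
  ]
}}

```text
t: 19.62
eef_pos: [596.1, 64.4, 68.9]
tcp_rot: [3.141, -0.0, 0.303]
ft_force: [1.0, 0.5, -0.5]
opening: 0.496
grip_force: 0.0
```

>>> {"api": "step_arm", "payload": {
  "plan": [
    [[-0.8,0,0,0,-0.1],[-0.8,0,0,0,-1],[-0.8,0,0,0,-1],[-0.8,0,0,0,-1],[-0.8,0,0,0,-1],[-0.8,0,0,0,-1],[-0.8,0,0,0,-1],[-0.8,0,0,0,-1]]
  ]
}}

```text
t: 20.28
eef_pos: [595.2, 64.1, 68.8]
tcp_rot: [3.141, -0.0, 0.303]
ft_force: [0.8, -0.2, 0.7]
opening: 0.373
grip_force: 30.0
```

>>> {"api": "step_arm", "payload": {
  "plan": [
    [[0,0,-0.1,0,-1],[0.4,0,-0.2,0,-1],[0.4,0,-0.2,0,-1],[0.4,0,-0.2,0,-1]]
  ]
}}

```text
t: 20.62
eef_pos: [595.5, 64.3, 68.8]
tcp_rot: [-3.142, 0.0, 0.303]
ft_force: [0.7, -0.0, -2.0]
opening: 0.367
grip_force: 30.0
```

```bash
python3 -c "
from h import *
st()"
```

```text
n 587.48 (seat~587.4)  fy -56.48  Fn 0.68 Fy -0.26 Fz -2.03 M [-0.05  0.05 -0.03]
20.6167 [595.46  64.3   68.85] [-3.1416e+00  3.0000e-04  3.0330e-01]
```

>>> {"api": "step_arm", "payload": {
  "plan": [
    [[0.3,0,0,0,-1],[0.3,0,0,0,-1],[0.3,0,0,0,-1]]
  ]
}}

```text
t: 20.87
eef_pos: [595.7, 64.4, 68.9]
tcp_rot: [-3.142, 0.0, 0.303]
ft_force: [-0.5, 0.1, -1.5]
opening: 0.372
grip_force: 30.0
```

>>> {"api": "step_arm", "payload": {
  "plan": [
    [[0.2,0,0,0,-1],[0.2,0,0,0,-1],[0.2,0,0,0,-1]]
  ]
}}

```text
t: 21.12
eef_pos: [595.9, 64.4, 69.0]
tcp_rot: [-3.142, 0.0, 0.303]
ft_force: [-0.9, 0.5, -0.7]
opening: 0.37
grip_force: 30.0
```

```bash
python3 -c "
from h import *
st()"
```

```text
n 587.93 (seat~587.4)  fy -56.50  Fn -0.68 Fy 0.71 Fz -0.68 M [-0.06  0.27  0.04]
21.1167 [595.89  64.41  68.96] [-3.1416e+00  3.0000e-04  3.0320e-01]
```

>>> {"api": "step_arm", "payload": {
  "plan": [
    [[0.3,0,0,0,-1],[0.3,0,0,0,-1],[0.3,0,0,0,-1]]
  ]
}}

```text
t: 21.37
eef_pos: [596.1, 64.5, 69.0]
tcp_rot: [-3.142, 0.0, 0.303]
ft_force: [-2.0, -0.1, -0.5]
opening: 0.37
grip_force: 30.0
```

```bash
python3 -c "
from h import *
st()"
```

```text
n 588.21 (seat~587.4)  fy -56.49  Fn -1.95 Fy 0.46 Fz -0.47 M [-0.09  0.49 -0.05]
21.3667 [596.15  64.51  69.03] [-3.1416e+00  3.0000e-04  3.0320e-01]
```

>>> {"api": "step_arm", "payload": {
  "plan": [
    [[0.2,0,0,0,-1],[0.2,0,0,0,-1],[0.2,0,0,0,-1]]
  ]
}}

```text
t: 21.62
eef_pos: [596.3, 64.6, 69.1]
tcp_rot: [-3.142, 0.0, 0.303]
ft_force: [-2.9, -1.1, 1.5]
opening: 0.368
grip_force: 30.0
```

```bash
python3 -c "
from h import *
st()"
```

```text
n 588.41 (seat~587.4)  fy -56.48  Fn -3.07 Fy -0.14 Fz 1.46 M [-0.12  0.73 -0.03]
21.6167 [596.34  64.57  69.05] [-3.1416e+00  3.0000e-04  3.0330e-01]
```

Fn 3 N at the fence. Sliding towards the shoulder.

>>> {"api": "step_arm", "payload": {
  "plan": [
    [[-0.1,-1,-0.1,0,-1],[-0.1,-3,-0.1,0,-1],[-0.1,-5,-0.1,0,-1],[-0.1,-8,-0.1,0,-1],[-0.1,-11,-0.1,0,-1],[-0.1,-14,-0.1,0,-1],[-0.1,-16,-0.1,0,-1],[-0.1,-16,-0.1,0,-1]]
  ]
}}

```text
t: 22.28
eef_pos: [591.4, 80.4, 69.1]
tcp_rot: [-3.141, 0.0, 0.304]
ft_force: [-2.6, -1.7, -0.3]
opening: 0.372
grip_force: 30.0
```

```bash
python3 -c "
from h import *
st()"
```

```text
n 588.44 (seat~587.4)  fy -39.90  Fn -2.94 Fy -0.82 Fz -0.28 M [-0.25  0.46 -0.06]
22.2833 [591.42  80.4   69.08] [-3.1414e+00  1.0000e-04  3.0360e-01]
```

Sliding well, with Fn 2.9 and Fy 0.8.

>>> {"api": "step_arm", "payload": {
  "plan": [
    [[0,-2,0,0,-1],[0,-5,0,0,-1],[0,-8,0,0,-1],[0,-11,0,0,-1],[0,-14,0,0,-1],[0,-16,0,0,-1],[0,-16,0,0,-1]]
  ]
}}

```text
t: 22.87
eef_pos: [586.7, 95.6, 69.1]
tcp_rot: [-3.141, 0.0, 0.304]
ft_force: [-2.4, -0.1, 0.0]
opening: 0.367
grip_force: 30.0
```

```bash
python3 -c "
from h import *
st()"
```

```text
n 588.43 (seat~587.4)  fy -23.97  Fn -2.29 Fy 0.59 Fz 0.01 M [-0.25  0.5   0.  ]
22.8667 [586.65  95.61  69.11] [-3.1414e+00  1.0000e-04  3.0350e-01]
```

>>> {"api": "step_arm", "payload": {
  "plan": [
    [[0,-1,0,0,-1],[0,-2,0,0,-1],[0,-3,0,0,-1],[0,-4,0,0,-1],[0,-5,0,0,-1],[0,-6,0,0,-1],[0,-7,0,0,-1],[0,-7,0,0,-1]]
  ]
}}

```text
t: 23.53
eef_pos: [584.7, 101.9, 69.1]
tcp_rot: [3.142, 0.0, 0.303]
ft_force: [-1.8, -2.4, -1.0]
opening: 0.372
grip_force: 30.0
```

```bash
python3 -c "
from h import *
st()"
```

```text
n 588.47 (seat~587.4)  fy -17.35  Fn -2.45 Fy -1.73 Fz -0.99 M [-0.55  0.45 -0.04]
23.5333 [584.71 101.94  69.09] [3.1416 0.     0.3033]
```

>>> {"api": "step_arm", "payload": {
  "plan": [
    [[0,-0.4,0,0,-1],[0,-0.4,0,0,-1],[0,-0.4,0,0,-1]]
  ]
}}

```text
t: 23.78
eef_pos: [584.6, 102.2, 69.1]
tcp_rot: [3.142, 0.0, 0.303]
ft_force: [-0.8, -2.1, 0.5]
opening: 0.37
grip_force: 30.0
```

>>> {"api": "step_arm", "payload": {
  "plan": [
    [[0,-0.4,0,0,-1],[0,-0.4,0,0,-1],[0,-0.4,0,0,-1]]
  ]
}}

```text
t: 24.03
eef_pos: [584.5, 102.5, 69.1]
tcp_rot: [3.141, -0.0, 0.303]
ft_force: [-1.9, -2.7, -1.2]
opening: 0.366
grip_force: 30.0
```

```bash
python3 -c "
from h import *
import json
st();im=save('side','pics/s5.png')
cv2.imwrite('pics/sc5.png',cv2.resize(im[205:375,195:355],None,fx=3.5,fy=3.5,interpolation=cv2.INTER_CUBIC))"
```

```text
n 588.48 (seat~587.4)  fy -16.76  Fn -2.67 Fy -2.04 Fz -1.21 M [-0.68  0.37 -0.03]
24.0333 [584.55 102.5   69.1 ] [ 3.1415 -0.      0.3032]
```

View pics/sc5.png

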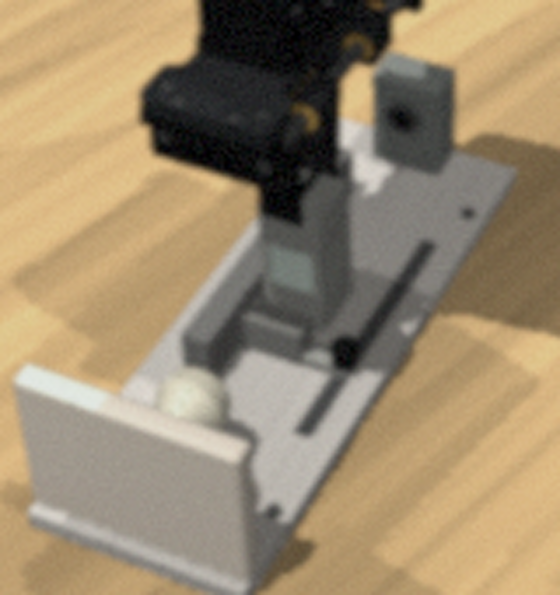

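Side view: the cell is upright at the fence, its pane towards the bulb, with a few mm at most to the shoulder (crop (275,330)). Continuing by feel.

>>> {"api": "step_arm", "payload": {
  "plan": [
    [[0,-0.5,0,0,-1],[0,-1,0,0,-1],[0,-1,0,0,-1]]
  ]
}}

```text
t: 24.33
eef_pos: [584.2, 103.6, 69.1]
tcp_rot: [3.142, 0.0, 0.303]
ft_force: [-2.0, -3.1, -0.1]
opening: 0.365
grip_force: 30.0
```

>>> {"api": "step_arm", "payload": {
  "plan": [
    [[0,-0.5,0,0,-1],[0,-1,0,0,-1],[0,-1,0,0,-1]]
  ]
}}

```text
t: 24.58
eef_pos: [583.9, 104.5, 69.1]
tcp_rot: [3.142, -0.0, 0.303]
ft_force: [-2.2, -2.0, 0.4]
opening: 0.37
grip_force: 30.0
```

```bash
python3 -c "
from h import *
st()"
```

```text
n 588.48 (seat~587.4)  fy -14.63  Fn -2.70 Fy -1.23 Fz 0.45 M [-0.67  0.33 -0.06]
24.5833 [583.91 104.53  69.1 ] [ 3.1415 -0.      0.3033]
```

>>> {"api": "step_arm", "payload": {
  "plan": [
    [[0,-0.5,0,0,-1],[0,-1,0,0,-1],[0,-1,0,0,-1]]
  ]
}}

```text
t: 24.83
eef_pos: [583.6, 105.5, 69.1]
tcp_rot: [3.142, 0.0, 0.303]
ft_force: [-1.7, -2.3, -0.4]
opening: 0.368
grip_force: 30.0
```

>>> {"api": "step_arm", "payload": {
  "plan": [
    [[0,-0.5,0,0,-1],[0,-1,0,0,-1],[0,-1,0,0,-1]]
  ]
}}

```text
t: 25.08
eef_pos: [583.3, 106.4, 69.1]
tcp_rot: [3.142, 0.0, 0.303]
ft_force: [-1.7, -2.6, -0.1]
opening: 0.369
grip_force: 30.0
```

>>> {"api": "step_arm", "payload": {
  "plan": [
    [[0,-0.5,0,0,-1],[0,-1,0,0,-1],[0,-1,0,0,-1]]
  ]
}}

```text
t: 25.33
eef_pos: [583.0, 107.4, 69.1]
tcp_rot: [3.142, 0.0, 0.303]
ft_force: [-1.8, -3.4, -0.1]
opening: 0.369
grip_force: 30.0
```

```bash
python3 -c "
from h import *
st()"
```

```text
n 588.45 (seat~587.4)  fy -11.65  Fn -2.73 Fy -2.74 Fz -0.06 M [-0.69  0.33 -0.01]
25.3333 [582.99 107.38  69.11] [3.1415 0.     0.3033]
```

>>> {"api": "step_arm", "payload": {
  "plan": [
    [[0,-0.4,0,0,-1],[0,-0.8,0,0,-1],[0,-0.8,0,0,-1]]
  ]
}}

```text
t: 25.58
eef_pos: [582.8, 108.1, 69.1]
tcp_rot: [3.142, 0.0, 0.303]
ft_force: [-1.5, -3.5, 0.6]
opening: 0.368
grip_force: 30.0
```

>>> {"api": "step_arm", "payload": {
  "plan": [
    [[0,-0.4,0,0,-1],[0,-0.8,0,0,-1],[0,-0.8,0,0,-1]]
  ]
}}

```text
t: 25.83
eef_pos: [582.5, 108.9, 69.1]
tcp_rot: [3.142, -0.0, 0.303]
ft_force: [-2.1, -2.7, 0.1]
opening: 0.368
grip_force: 30.0
```

>>> {"api": "step_arm", "payload": {
  "plan": [
    [[0,-0.4,0,0,-1],[0,-0.8,0,0,-1],[0,-0.8,0,0,-1]]
  ]
}}

```text
t: 26.08
eef_pos: [582.3, 109.7, 69.1]
tcp_rot: [3.142, 0.0, 0.303]
ft_force: [-1.6, -3.4, -1.1]
opening: 0.37
grip_force: 30.0
```

```bash
python3 -c "
from h import *
st()"
```

```text
n 588.47 (seat~587.4)  fy -9.27  Fn -2.57 Fy -2.77 Fz -1.14 M [-0.69  0.36 -0.01]
26.0833 [582.3  109.65  69.12] [3.1415 0.     0.3032]
```

>>> {"api": "step_arm", "payload": {
  "plan": [
    [[0,-0.4,0,0,-1],[0,-0.8,0,0,-1],[0,-0.8,0,0,-1]]
  ]
}}

```text
t: 26.33
eef_pos: [582.1, 110.4, 69.1]
tcp_rot: [3.142, 0.0, 0.303]
ft_force: [-1.7, -3.0, -0.2]
opening: 0.372
grip_force: 30.0
```

>>> {"api": "step_arm", "payload": {
  "plan": [
    [[0,-0.4,0,0,-1],[0,-0.8,0,0,-1],[0,-0.8,0,0,-1]]
  ]
}}

```text
t: 26.58
eef_pos: [581.8, 111.2, 69.1]
tcp_rot: [3.142, 0.0, 0.303]
ft_force: [-2.9, -2.6, -0.4]
opening: 0.371
grip_force: 30.0
```

>>> {"api": "step_arm", "payload": {
  "plan": [
    [[0,-0.4,0,0,-1],[0,-0.4,0,0,-1],[0,-0.4,0,0,-1]]
  ]
}}

```text
t: 26.83
eef_pos: [581.7, 111.5, 69.1]
tcp_rot: [3.142, -0.0, 0.303]
ft_force: [-2.4, -2.1, -0.0]
opening: 0.371
grip_force: 30.0
```

```bash
python3 -c "
from h import *
st()"
```

```text
n 588.48 (seat~587.4)  fy -7.29  Fn -2.86 Fy -1.27 Fz -0.04 M [-0.67  0.37 -0.02]
26.8333 [581.72 111.54  69.12] [ 3.1415 -0.      0.3032]
```

>>> {"api": "step_arm", "payload": {
  "plan": [
    [[0,-0.4,0,0,-1],[0,-0.8,0,0,-1],[0,-0.8,0,0,-1]]
  ]
}}

```text
t: 27.08
eef_pos: [581.5, 112.2, 69.1]
tcp_rot: [3.141, -0.0, 0.303]
ft_force: [-0.7, -4.4, -0.1]
opening: 0.371
grip_force: 30.0
```

```bash
python3 -c "
from h import *
st()"
```

```text
n 588.48 (seat~587.4)  fy -6.60  Fn -2.01 Fy -3.95 Fz -0.10 M [-0.94  0.27 -0.1 ]
27.0833 [581.51 112.2   69.12] [ 3.1413 -0.      0.3034]
```

>>> {"api": "step_arm", "payload": {
  "plan": [
    [[0,-0.4,0,0,-1],[0,-0.8,0,0,-1],[0,-0.8,0,0,-1]]
  ]
}}

```text
t: 27.33
eef_pos: [581.5, 112.5, 69.2]
tcp_rot: [3.141, -0.0, 0.304]
ft_force: [-1.0, -7.8, 0.3]
opening: 0.369
grip_force: 30.1
```

```bash
python3 -c "
from h import *
st()"
```

```text
n 588.54 (seat~587.4)  fy -6.33  Fn -3.25 Fy -7.11 Fz 0.27 M [-1.71  0.15 -0.05]
27.3333 [581.49 112.48  69.2 ] [ 3.1406e+00 -2.0000e-04  3.0350e-01]
```

Shoulder met at fy ≈ -6.5. Press a little more and hold.

>>> {"api": "step_arm", "payload": {
  "plan": [
    [[0,-0.4,0,0,-1],[0,-0.4,0,0,-1],[0,-0.4,0,0,-1],[0,-0.4,0,0,-1]]
  ]
}}

```text
t: 27.67
eef_pos: [581.5, 112.6, 69.2]
tcp_rot: [3.14, -0.0, 0.304]
ft_force: [-1.7, -9.1, 0.8]
opening: 0.371
grip_force: 30.1
```

```bash
python3 -c "
from h import *
st()"
```

```text
n 588.59 (seat~587.4)  fy -6.20  Fn -4.36 Fy -8.16 Fz 0.84 M [-2.07  0.07 -0.06]
27.6667 [581.5  112.62  69.23] [ 3.1403e+00 -3.0000e-04  3.0350e-01]
```

>>> {"api": "step_arm", "payload": {
  "plan": [
    [[0,0,0,0,-1],[0,0,0,0,-1],[0,0,0,0,-1],[0,0,0,0,-1],[0,0,0,0,-1],[0,0,0,0,-1]]
  ]
}}

```text
t: 28.17
eef_pos: [581.5, 112.6, 69.2]
tcp_rot: [3.14, -0.0, 0.303]
ft_force: [-1.1, -8.6, 1.2]
opening: 0.371
grip_force: 30.1
```

```bash
python3 -c "
from h import *
st()"
```

```text
n 588.57 (seat~587.4)  fy -6.20  Fn -3.64 Fy -7.88 Fz 1.21 M [-2.05  0.07 -0.02]
28.1667 [581.48 112.61  69.23] [ 3.1403e+00 -4.0000e-04  3.0350e-01]
```

Both presses are made. Unload, lower slightly to the bed and release.

>>> {"api": "step_arm", "payload": {
  "plan": [
    [[-0.2,0.5,0.1,0,-1],[-0.3,0.9,0.2,0,-1],[-0.3,0.9,0.3,0,-1],[-0.3,0.9,0.3,0,-1]]
  ]
}}

```text
t: 28.5
eef_pos: [581.4, 112.3, 69.1]
tcp_rot: [3.141, -0.001, 0.303]
ft_force: [-0.3, -4.2, 3.4]
opening: 0.368
grip_force: 30.0
```

```bash
python3 -c "
from h import *
st()"
```

```text
n 588.40 (seat~587.4)  fy -6.51  Fn -1.54 Fy -3.96 Fz 3.44 M [-1.31  0.19 -0.01]
28.5 [581.41 112.26  69.06] [ 3.141e+00 -7.000e-04  3.033e-01]
```

>>> {"api": "step_arm", "payload": {
  "plan": [
    [[0,0.3,0,0,-1],[0,0.3,0,0,-1],[0,0.3,0,0,-0.2],[0,0.3,0,0,-0.1],[0,0.3,0,0,0],[0,0.3,0,0,0.2],[0,0.3,0,0,0.4],[0,0.3,0,0,0.4]]
  ]
}}

```text
t: 29.17
eef_pos: [581.2, 112.3, 68.8]
tcp_rot: [-3.142, -0.0, 0.303]
ft_force: [0.2, 0.1, -0.2]
opening: 0.65
grip_force: 0.0
```

>>> {"api": "step_arm", "payload": {
  "plan": [
    [[0,0,-10,0,0.4],[0,0,-30,0,0.4],[0,0,-60,0,0.4],[0,0,-80,0,0.4],[0,0,-80,0,0.4],[0,0,-80,0,0.4]]
  ]
}}

```text
t: 29.67
eef_pos: [581.6, 112.3, 150.3]
tcp_rot: [3.141, -0.003, 0.303]
ft_force: [-0.2, 0.5, 0.5]
opening: 0.701
grip_force: 0.0
```

Run:
```python
from h import *
import json
st()
c=env.get_calibration('wrist');json.dump({k:np.array(v).tolist() for k,v in c.items()},open('w6.json','w'))
im=save('wrist','pics/w6.png')
g=cv2.cvtColor(im,cv2.COLOR_BGR2GRAY)
# dark line on cell top: expected pixel of cell centre at z=92
from scipy.optimize import fsolve
P=587*ex-66*ey
f=lambda q: (onz(c,q[0],q[1],92,True)[:2]-P)
q=fsolve(f,[320,250]);print("expected px",q.round(0))
u,v=map(int,q);roi=g[v-40:v+40,u-45:u+45]
m=((roi<45)*255).astype(np.uint8)
n,l,s,ce=cv2.connectedComponentsWithStats(m)
for i in range(1,n):
    if s[i,4]>60:
        ys,xs=np.where(l==i);w=cv2.minAreaRect(np.c_[xs,ys].astype(np.float32))
        print(s[i].tolist(),np.round(ce[i]+[u-45,v-40],1),w)
```

```text
n 588.58 (seat~587.4)  fy -6.56  Fn -0.00 Fy 0.51 Fz 0.50 M [-0.05  0.02  0.04]
29.6667 [581.6  112.27 150.34] [ 3.141e+00 -2.600e-03  3.032e-01]
expected px [317. 251.]
[22, 37, 50, 7, 350] [318.5 250. ] ((46.5, 40.0), (6.0, 49.0), 90.0)
[9, 50, 16, 19, 214] [288.  269.1] ((15.733144760131836, 59.176963806152344), (18.213619232177734, 13.941289901733398), 77.00537872314453)
```

The top line lies exactly along the light path. To make sure the cell is flat on the fence, I'll finish with a gentle low push on its solid -x face with shut fingers.

>>> {"api": "step_arm", "payload": {
  "plan": [
    [[-30,4,0,0,-1],[-55,4,0,0,-1],[-55,4,0,0,-1],[-55,4,0,0,-1],[-55,4,0,0,-1],[-55,4,0,0,-1],[-55,4,0,0,-1],[-55,4,0,0,-1]]
  ]
}}

```text
t: 30.38
eef_pos: [530.3, 92.1, 148.5]
tcp_rot: [3.142, 0.0, 0.303]
ft_force: [-0.8, 0.5, -0.0]
opening: 0.197
grip_force: 0.0
```

>>> {"api": "step_arm", "payload": {
  "plan": [
    [[0,0,30,0,-1],[0,0,60,0,-1],[0,0,90,0,-1],[0,0,110,0,-1],[0,0,120,0,-1],[0,0,120,0,-1],[0,0,120,0,-1],[0,0,120,0,-1]]
  ]
}}

```text
t: 31.05
eef_pos: [530.7, 92.0, 29.9]
tcp_rot: [3.141, -0.002, 0.303]
ft_force: [0.4, -0.3, 0.2]
opening: 0.0
grip_force: 0.0
```

```bash
python3 -c "
from h import *
st(); print(env.state()['opening']*95)"
```

```text
n 533.93 (seat~587.4)  fy -10.69  Fn 0.29 Fy -0.39 Fz 0.17 M [-0.   -0.05 -0.  ]
31.05 [530.68  92.01  29.92] [ 3.1411e+00 -1.7000e-03  3.0330e-01]
0.016069323133210054
```

>>> {"api": "step_arm", "payload": {
  "plan": [
    [[3,0,0,0,-1],[7,0,0,0,-1],[11,0,0,0,-1],[15,0,0,0,-1],[18,0,0,0,-1],[20,0,0,0,-1],[20,0,0,0,-1]]
  ]
}}

```text
t: 31.63
eef_pos: [549.4, 98.0, 28.8]
tcp_rot: [3.141, -0.0, 0.303]
ft_force: [-0.8, -0.1, -0.2]
opening: 0.003
grip_force: 0.0
```

>>> {"api": "step_arm", "payload": {
  "plan": [
    [[0.5,0,0,0,-1],[1,0,0,0,-1],[1.5,0,0,0,-1],[1.5,0,0,0,-1]]
  ]
}}

```text
t: 31.97
eef_pos: [550.4, 98.3, 28.8]
tcp_rot: [3.142, 0.0, 0.303]
ft_force: [0.6, -0.1, -0.1]
opening: 0.002
grip_force: 0.0
```

>>> {"api": "step_arm", "payload": {
  "plan": [
    [[0.5,0,0,0,-1],[1,0,0,0,-1],[1,0,0,0,-1]]
  ]
}}

```text
t: 32.22
eef_pos: [551.5, 98.6, 28.8]
tcp_rot: [3.141, -0.0, 0.303]
ft_force: [-0.4, -0.6, -0.3]
opening: 0.004
grip_force: 0.0
```

```bash
python3 -c "
from h import *
st()"
```

```text
n 555.75 (seat~587.4)  fy -10.57  Fn -0.62 Fy -0.48 Fz -0.32 M [ 0.   -0.01 -0.  ]
32.2167 [551.46  98.63  28.82] [ 3.1415e+00 -1.0000e-04  3.0320e-01]
```

>>> {"api": "step_arm", "payload": {
  "plan": [
    [[0.5,0,0,0,-1],[1,0,0,0,-1],[1,0,0,0,-1]]
  ]
}}

```text
t: 32.47
eef_pos: [552.1, 98.9, 28.8]
tcp_rot: [-3.142, 0.001, 0.303]
ft_force: [-2.0, -0.5, 2.2]
opening: 0.003
grip_force: 0.9
```

>>> {"api": "step_arm", "payload": {
  "plan": [
    [[0.4,0,0,0,-1],[0.8,0,0,0,-1],[0.8,0,0,0,-1]]
  ]
}}

```text
t: 32.72
eef_pos: [552.2, 99.1, 28.7]
tcp_rot: [-3.141, 0.002, 0.303]
ft_force: [-5.0, -1.7, 3.0]
opening: 0.001
grip_force: 2.8
```

>>> {"api": "step_arm", "payload": {
  "plan": [
    [[0.4,0,0,0,-1],[0.4,0,0,0,-1],[0.4,0,0,0,-1]]
  ]
}}

```text
t: 32.97
eef_pos: [552.2, 99.1, 28.7]
tcp_rot: [-3.141, 0.003, 0.303]
ft_force: [-6.2, -1.6, 5.0]
opening: 0.004
grip_force: 3.6
```

```bash
python3 -c "
from h import *
st()"
```

```text
n 556.61 (seat~587.4)  fy -10.34  Fn -6.37 Fy 0.31 Fz 4.97 M [-0.39  1.2  -0.01]
32.9667 [552.21  99.11  28.68] [-3.1412e+00  2.7000e-03  3.0340e-01]
```

The push stalls at once (6.4 N, about 0.2 mm of travel), so the cell is on the fence. Retreat.

>>> {"api": "step_arm", "payload": {
  "plan": [
    [[-1,0,0,0,-1],[-4,0,0,0,-1],[-12,0,0,0,-1],[-22,0,0,0,-1],[-22,0,-20,0,-1],[-22,0,-60,0,-1],[-22,0,-100,0,-1],[-22,0,-120,0,-1]]
  ]
}}

```text
t: 33.63
eef_pos: [532.8, 92.6, 152.7]
tcp_rot: [3.14, -0.004, 0.303]
ft_force: [-0.2, -0.4, 0.3]
opening: 0.006
grip_force: 0.0
```

>>> {"api": "step_arm", "payload": {
  "plan": [
    [[28,-5,0,0,-1],[50,-5,0,0,-1],[50,-5,0,0,-1],[50,-5,0,0,-1],[50,-5,0,0,-1],[50,-5,0,0,-1]]
  ]
}}

```text
t: 34.13
eef_pos: [577.7, 112.1, 148.5]
tcp_rot: [-3.141, 0.001, 0.303]
ft_force: [0.8, 0.5, -0.7]
opening: 0.005
grip_force: 0.0
```

Run:
```python
from h import *
import json
st()
c=env.get_calibration('wrist');im=save('wrist','pics/w7.png')
g=cv2.cvtColor(im,cv2.COLOR_BGR2GRAY)
from scipy.optimize import fsolve
P=587*ex-66*ey
q=fsolve(lambda q: onz(c,q[0],q[1],92,True)[:2]-P,[320,250]);u,v=map(int,q)
roi=g[v-40:v+40,u-45:u+45];m=((roi<45)*255).astype(np.uint8)
n,l,s,ce=cv2.connectedComponentsWithStats(m)
for i in range(1,n):
    if s[i,4]>150 and s[i,2]>35:
        ys,xs=np.where(l==i);k=np.polyfit(xs,ys,1)
        a=[onz(c,x+u-45,np.polyval(k,x)+v-40,92,True)[:2] for x in (xs.min(),xs.max())]
        d=a[0]-a[1];print("line yaw err",np.arctan2(-d[0],d[1])-Y,"len",np.linalg.norm(d),"centre n,fy",np.mean(a,0)@ex,np.mean(a,0)@ey+60)
```

```text
n 584.78 (seat~587.4)  fy -5.53  Fn 0.87 Fy 0.24 Fz -0.74 M [ 0.    0.04 -0.  ]
34.1333 [577.66 112.12 148.55] [-3.1415e+00  1.0000e-03  3.0310e-01]
line yaw err -6.471438192529044e-05 len 34.63940681932947 centre n,fy 587.5705432400767 -6.97530214022747
```

The cell stands square with zero measured yaw error, at the seat position, and the gripper is clear.

```bash
python3 -c "
from cell import env
print(env.job_done())"
```

```text
the job is handed in; nothing more can be done
None
```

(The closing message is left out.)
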